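# Comb the scattered stir sticks into rows

### The job

Pick up the small dark wooden rake by its upright post and comb the three scattered bamboo stir sticks together with it, so that they lie flat on the worktop, parallel and close side by side with their ends roughly level. Move the sticks only with the rake, never with the gripper, and leave the rake standing upright on its teeth on the worktop.

Things in the scene. Friction and masses are not known exactly. Their poses are not given: they have to be found in the camera images.
- rake_grip (a point): On the axis of the loose rake's upright post, 68 mm above the teeth tips it stands on (0.2 kg). Post 26 x 26 mm, faces square to x and y, 30 to 98 mm above the tips, 20 mm brass cap to 101. Dark head 170 mm along x, 44 mm wide, 16 to 30 mm above the tips. Brass teeth 20 mm apart in a row on each long side, faces 20.5 mm from centre line. Starts left or right of the sticks, 15 cm or more from the middle one.
- stick_a_center (a point): Centre of the left one (largest y at the start) of three alike loose bamboo stir sticks, 140 mm long (x axis, towards the dark band near one end), 9 mm wide, 8 mm high, 12 g, lying flat on the worktop, pointing roughly away from the robot, splayed, about 7 cm apart.
- stick_b_center (a point): Centre of the middle one of three alike loose bamboo stir sticks, 140 mm long (x axis, towards the dark band near one end), 9 mm wide, 8 mm high, 12 g, lying flat on the worktop, pointing roughly away from the robot, splayed, about 7 cm apart.
- stick_c_center (a point): Centre of the right one (smallest y at the start) of three alike loose bamboo stir sticks, 140 mm long (x axis, towards the dark band near one end), 9 mm wide, 8 mm high, 12 g, lying flat on the worktop, pointing roughly away from the robot, splayed, about 7 cm apart.
Mind the look-alikes: they are no part of the job. Leave any red look-alike of the part that bears stick_b_center alone.

How it is judged:
By the outcome, as a careful person would: the job done as asked, in the order asked, and still so for the second after the job is handed in, with the robot touching nothing.
It also fails if it takes over 38 s, if anything falls off the work surface, if the arm or the gripper's body presses on something with over 40 N, if the wrist force passes 120 N, or if a joint passes its speed limit or range.

### The arm

A 6-joint arm with a two-finger parallel gripper is mounted at the origin on a cart in front of the work surface, level with it; the furniture and walls round the work are solid. World frame = base frame: x ahead of the robot, y to its left, z up, the work surface at z = 0. Lengths are in m, angles in rad, forces in N, time in s.
With the tool pointing down it reaches from about 0.35 to 0.925 m from the base axis. Payload 6.4 kg.
Tool frame: the origin (TCP) lies at the very end of the fingers, on their centre line; the grasp point (between the pads) lies 19 mm behind it (bot.grasp_offset is the distance from the TCP to the grasp point, in m); z points along the fingers, y is the line along which they close (so a half turn about z gives the same grasp; the last joint's range is limited). The gripper opens to 85 mm and grips with 20 to 120 N. Pads are 22 mm wide; open, the fingers measure 114 mm over their backs; the gripper's body (76 mm by 85 mm) begins 54 mm behind the grasp point. The pads swing forward as they close: fully open they stand 13 mm farther back than shut.
Start: joints at [-1.291, 0.245, 1.558, -0, 1.339, -0.174], TCP at [0.285, -0.584, 0.231] pointing down, gripper open.
Joint ranges: [-3.13, 3.13], [-1.02, 2.26], [0.13, 2.54], [-0.95, 4.09], [0.21, 2.88], [-2.74, 2.74]. Speed limits (rad/s): [2.57, 2.57, 3.14, 3.14, 3.14, 3.14].

### API

Orientations are given as [roll, pitch, yaw] about the fixed x, y, z axes, in that order (R = Rz(yaw) Ry(pitch) Rx(roll)).
In Python, from station import bot gives the robot as it stands. The module is installed in compiled form; this text tells all that it offers.
- The arm moves only by the tool arm_command, never from a script. Its argument "plan" is a list of rows, each an object of numbers: "rx", "ry", "rz": the turn, a rotation vector about the tool's x, y, z in rad; "dx", "dy", "dz": the shift along the tool's x, y, z in cm; "hand": the opening, from 0 (shut) to 1 (fully open). In form: [{"rx": .., "ry": .., "rz": .., "dx": .., "dy": .., "dz": .., "hand": ..}, ...]. A call has 1 to 10 rows; each row is the pose to reach, as a shift and turn from the pose commanded when the call began, along the tool's axes at that moment; what a row does not reach only later rows make up. A row lasts 1/10 s, in which the tool goes at most 50 mm and 8.59 degrees, less where a joint would pass 70% of its speed; a pose out of reach is approached as far as the arm can. A call with a gripper value outside its range is refused whole. The fingers move at their own pace and stop on an object; the grip force is fixed at half the most. Time passes only in rows, so rows that repeat a pose let the fingers close. It gives the time, the measured TCP pose, the force, the opening and the grip force at its end, in the units of the state.
- bot.state(): the state, without advancing time (a new reading comes with each control period).
- bot.read_camera(name): name is "scene" or "top" or "wrist"; returns a dict with "pixels" (384x512x3 uint8, red, green, blue), "fx", "fy", "cx", "cy" (pixels), "origin" and "attitude" of the camera in the world. Camera axes: x right, y down, z forward; pixel columns grow to the right and rows downward; lengths in m; the calibration is good to about 2 mm. A picture is of the moment at which its call begins. There is no depth.
- bot.finish_job(): hands the job in; it is judged then, once.
The state is a dict: "t": time; "joints": joint angles; "dq": joint speeds; "effort": joint torques, N m; "tcp_pos": TCP position; "ee_rot": TCP orientation; "force": force on the tool from outside, world axes, zero at the start; "torque": the same for the moment, N m; "opening": opening from 0.0 (shut) to 1.0 (fully open); "finger_force": force on a finger pad.
Only numpy, scipy, OpenCV 4.12 (cv2) and the standard library are available. Lean on these libraries where they do the work, as an engineer would, in place of code of your own. Each camera call takes 0.05 s, during which the arm holds its last target. There are 200 camera calls.

## Working session

There is one attempt and no reset: what is moved stays moved. The work goes in short steps, Python scripts to look and compute and a tool call to move; the robot and the scene stay as the last step left them, time stands still between calls to the robot, and variables do not carry over. Pictures are saved under pics/ and viewed, at most 10 in all, crops included, and the job is handed in when it is done.

Besides the shell and the picture viewer there is one more tool, called after ">>>" as name(argument=value, ...) on one line, values as JSON. arm_command: Moves the arm, as the interface text tells. Its arguments: {"type":"object","properties":{"plan":{"type":"array"}},"required":["plan"]}

```bash
mkdir -p pics; cat > h.py <<'E'
from station import bot
import numpy as np, cv2
def snap(n,f):
    c=bot.read_camera(n); cv2.imwrite('pics/'+f,c['pixels'][:,:,::-1]); return c
def R(c):
    from scipy.spatial.transform import Rotation as Q
    a=np.array(c['attitude'])
    return a if a.shape==(3,3) else Q.from_euler('xyz',a).as_matrix()
def px(c,u,v,z=0):
    d=R(c)@np.array([(u-c['cx'])/c['fx'],(v-c['cy'])/c['fy'],1]); o=np.array(c['origin'])
    return (o+d*(z-o[2])/d[2])
E
python3 - <<'E'
from h import *
c=snap('top','t1.png'); print(c['fx'],c['origin'],c['attitude'])
c=snap('scene','s1.png'); print(c['fx'],c['origin'],c['attitude'])
print(bot.state())
E
```

```text
454.70719771851464 [ 0.34594689 -0.02025358  1.20770619] [-3.05346664 -0.00333399 -1.59218807]
469.8682959681666 [-0.73455244  0.63966277  0.78907327] [-2.0630182  -0.0277575  -2.06158188]
{'t': 0.1, 'joints': array([-1.29107209e+00,  2.45751595e-01,  1.55892332e+00,  3.28686734e-06,
        1.33872289e+00, -1.74092569e-01]), 'dq': array([-0.0001357 , -0.00177664, -0.00357744, -0.00141934,  0.00041726,
       -0.00072866]), 'effort': array([-1.70216426e-04, -4.30672395e+01, -3.27128220e+01, -1.04157677e-04,
        2.80897570e-03, -2.58282356e-06]), 'tcp_pos': array([ 0.28482409, -0.58369469,  0.23026904]), 'ee_rot': array([-3.13981534e+00, -3.15827869e-04,  4.53815768e-01]), 'force': array([-0.40455607,  0.29295213,  0.9829096 ]), 'torque': array([ 0.04493448,  0.00441805, -0.05015945]), 'finger_force': 0.0, 'opening': 0.9993829787575335}
```

View pics/t1.png

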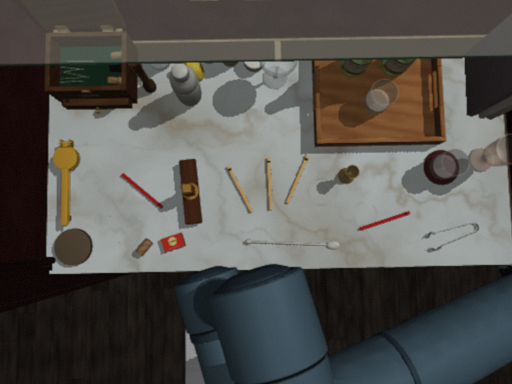

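View pics/s1.png

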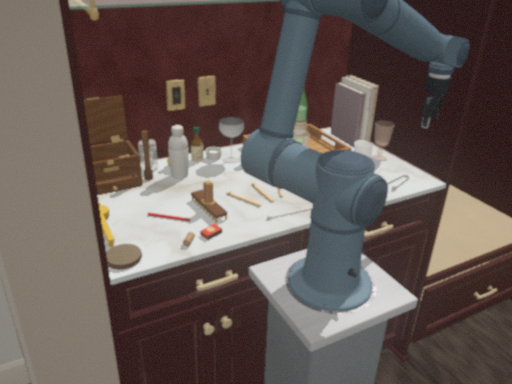

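```bash
python3 - <<'E'
from h import *
c=bot.read_camera('top')
im=c['pixels'][:,:,::-1]; cv2.imwrite('pics/t2.png',cv2.resize(im[135:260,110:370],None,fx=3,fy=3,interpolation=cv2.INTER_CUBIC))
for u,v,z in [(191,191,.1),(181,160,.03),(196,160,.03),(187,223,.03),(201,221,.03),(227,167,.008),(251,212,.008),(268,158,.008),(270,209,.008),(307,155,.008),(288,203,.008),(347,175,0),(245,243,0),(340,243,0),(315,145,0.0)]:
  print(u,v,px(c,u,v,z).round(3))
# sticks by colour
hsv=cv2.cvtColor(c['pixels'],cv2.COLOR_RGB2HSV); m=((hsv[...,1]>75)&(hsv[...,2]>110)&(hsv[...,0]<28)&(hsv[...,0]>8)).astype(np.uint8)
m[:148]=0;m[225:]=0;m[:,:210]=0;m[:,330:]=0
n,l,s,ce=cv2.connectedComponentsWithStats(m)
for i in range(1,n):
  if s[i,4]>30:
    p=np.argwhere(l==i)[:,::-1]; w=np.array([px(c,u,v,.008)[:2] for u,v in p]); o=w.mean(0); U=np.linalg.svd(w-o)[2][0]; U*=np.sign(U[0]); t=(w-o)@U
    print(s[i],(o+U*t.min()).round(3),(o+U*t.max()).round(3),np.degrees(np.arctan2(U[1],U[0])))
E
```

```text
191 191 [0.46  0.128 0.1  ]
181 160 [0.549 0.163 0.03 ]
196 160 [0.548 0.123 0.03 ]
187 223 [0.384 0.148 0.03 ]
201 221 [0.388 0.112 0.03 ]
227 167 [0.531 0.044 0.008]
251 212 [ 0.41  -0.018  0.008]
268 158 [ 0.553 -0.066  0.008]
270 209 [ 0.417 -0.068  0.008]
307 155 [ 0.559 -0.17   0.008]
288 203 [ 0.432 -0.116  0.008]
347 175 [ 0.504 -0.277  0.   ]
245 243 [ 0.329 -0.     0.   ]
340 243 [ 0.323 -0.251  0.   ]
315 145 [ 0.587 -0.194  0.   ]
[286 160  21  43 146] [ 0.434 -0.112] [ 0.547 -0.165] -24.899664637343523
[267 162   5  48 160] [ 0.417 -0.069] [ 0.543 -0.066] 1.3652808139327846
[229 170  24  42 153] [ 0.412 -0.018] [0.523 0.037] 26.39813603764649
```

View pics/t2.png

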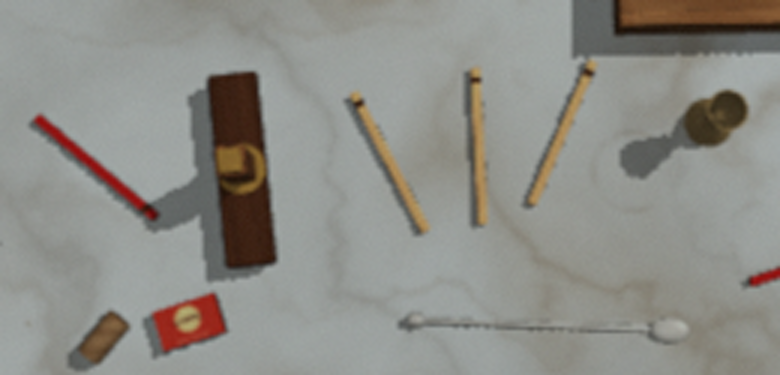

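The top view shows the rake at about px (190,190), sticks a, b and c at about (239,190), (269,184) and (297,180), and red decoys at (141,190) and (385,221). I'll move above the rake first.

>>> arm_command(plan=[{"dx": 48, "dy": -57, "dz": 4, "rz": -1.2, "hand": 1}, {"dx": 48, "dy": -57, "dz": 4, "rz": -1.2, "hand": 1}, {"dx": 48, "dy": -57, "dz": 4, "rz": -1.2, "hand": 1}, {"dx": 48, "dy": -57, "dz": 4, "rz": -1.2, "hand": 1}, {"dx": 48, "dy": -57, "dz": 4, "rz": -1.2, "hand": 1}, {"dx": 48, "dy": -57, "dz": 4, "rz": -1.2, "hand": 1}, {"dx": 48, "dy": -57, "dz": 4, "rz": -1.2, "hand": 1}, {"dx": 48, "dy": -57, "dz": 4, "rz": -1.2, "hand": 1}, {"dx": 48, "dy": -57, "dz": 4, "rz": -1.2, "hand": 1}, {"dx": 48, "dy": -57, "dz": 4, "rz": -1.2, "hand": 1}])

```text
schema error: expected keys rx, ry, rz, dx, dy, dz, hand
```

>>> arm_command(plan=[{"rx": 0, "ry": 0, "rz": -1.2, "dx": 48, "dy": -57, "dz": 4, "hand": 1}, {"rx": 0, "ry": 0, "rz": -1.2, "dx": 48, "dy": -57, "dz": 4, "hand": 1}, {"rx": 0, "ry": 0, "rz": -1.2, "dx": 48, "dy": -57, "dz": 4, "hand": 1}, {"rx": 0, "ry": 0, "rz": -1.2, "dx": 48, "dy": -57, "dz": 4, "hand": 1}, {"rx": 0, "ry": 0, "rz": -1.2, "dx": 48, "dy": -57, "dz": 4, "hand": 1}, {"rx": 0, "ry": 0, "rz": -1.2, "dx": 48, "dy": -57, "dz": 4, "hand": 1}, {"rx": 0, "ry": 0, "rz": -1.2, "dx": 48, "dy": -57, "dz": 4, "hand": 1}, {"rx": 0, "ry": 0, "rz": -1.2, "dx": 48, "dy": -57, "dz": 4, "hand": 1}, {"rx": 0, "ry": 0, "rz": -1.2, "dx": 48, "dy": -57, "dz": 4, "hand": 1}, {"rx": 0, "ry": 0, "rz": -1.2, "dx": 48, "dy": -57, "dz": 4, "hand": 1}])

```text
t: 1.15
tcp_pos: [0.4065, -0.098, 0.2044]
ee_rot: [3.141, 0.0, 1.653]
force: [1.8, -0.7, -0.3]
opening: 0.998
finger_force: 0.0
```

>>> arm_command(plan=[{"rx": 0, "ry": 0, "rz": 0, "dx": 22, "dy": 7.5, "dz": 1, "hand": 1}, {"rx": 0, "ry": 0, "rz": 0, "dx": 22, "dy": 7.5, "dz": 1, "hand": 1}, {"rx": 0, "ry": 0, "rz": 0, "dx": 22, "dy": 7.5, "dz": 1, "hand": 1}, {"rx": 0, "ry": 0, "rz": 0, "dx": 22, "dy": 7.5, "dz": 1, "hand": 1}, {"rx": 0, "ry": 0, "rz": 0, "dx": 22, "dy": 7.5, "dz": 1, "hand": 1}, {"rx": 0, "ry": 0, "rz": 0, "dx": 22, "dy": 7.5, "dz": 1, "hand": 1}, {"rx": 0, "ry": 0, "rz": 0, "dx": 22, "dy": 7.5, "dz": 1, "hand": 1}])

```text
t: 1.85
tcp_pos: [0.4627, 0.1259, 0.1941]
ee_rot: [-3.141, 0.0, 1.656]
force: [-0.4, 0.4, 0.1]
opening: 0.996
finger_force: 0.0
```

```bash
python3 - <<'E'
from h import *
c=snap('wrist','w1.png'); print(c['fx'],c['origin'],c['attitude']); s=bot.state(); print(s['tcp_pos'],s['ee_rot'],s['joints'])
E
```

```text
282.81190013660535 [0.45875198 0.19296247 0.33703931] [2.87329888e+00 1.64073529e-03 8.50640809e-02]
[0.46278923 0.12518792 0.19420565] [-3.14088566e+00  2.79411956e-04  1.65394111e+00] [ 2.72777847e-02 -1.26590113e-01  2.01694420e+00 -3.35358149e-04
  1.25192887e+00 -5.57616544e-02]
```

View pics/w1.png

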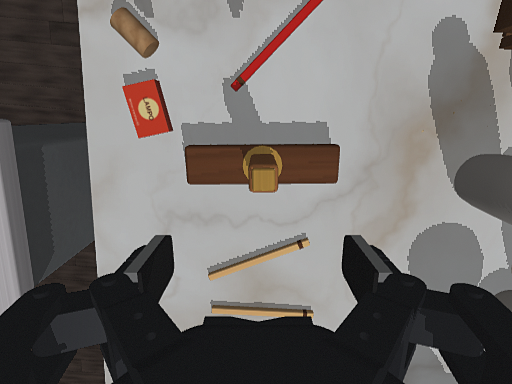

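The rake is square to the wrist image: head corners are at about (186,145), (339,145), (186,184) and (339,184), and the post top is at about (264,179).

```bash
python3 - <<'E'
from h import *
c=bot.read_camera('wrist')
P=np.array([px(c,u,v,.03) for u,v in [(185,145),(340,145),(186,184.5),(339,184)]]); print(P.round(4),P.mean(0))
print(px(c,264,179,.098)); d=P[1]-P[0]; e=P[3]-P[2]; print(np.arctan2(d[1],d[0]),np.arctan2(e[1],e[0]))
s=bot.state(); y=s['ee_rot'][2]; T=P.mean(0)[:2]-s['tcp_pos'][:2]; print('dx,dy',T@[np.cos(y),np.sin(y)],T@[np.sin(y),-np.cos(y)])
E
```

```text
[[0.3833 0.1531 0.03  ]
 [0.5498 0.1671 0.03  ]
 [0.3851 0.1092 0.03  ]
 [0.5556 0.1241 0.03  ]] [0.46846496 0.13836971 0.03      ]
[0.46875108 0.13818066 0.098     ]
0.08361731508953901 0.08717680611306988
dx,dy 0.013122724682236993 0.006680315776239759
```

>>> arm_command(plan=[{"rx": 0, "ry": 0, "rz": 0, "dx": 1.3, "dy": 0.7, "dz": 3, "hand": 1}, {"rx": 0, "ry": 0, "rz": 0, "dx": 1.3, "dy": 0.7, "dz": 6, "hand": 1}, {"rx": 0, "ry": 0, "rz": 0, "dx": 1.3, "dy": 0.7, "dz": 10, "hand": 1}, {"rx": 0, "ry": 0, "rz": 0, "dx": 1.3, "dy": 0.7, "dz": 13, "hand": 1}, {"rx": 0, "ry": 0, "rz": 0, "dx": 1.3, "dy": 0.7, "dz": 14.5, "hand": 1}, {"rx": 0, "ry": 0, "rz": 0, "dx": 1.3, "dy": 0.7, "dz": 14.5, "hand": 0.6}, {"rx": 0, "ry": 0, "rz": 0, "dx": 1.3, "dy": 0.7, "dz": 14.5, "hand": 0.1}, {"rx": 0, "ry": 0, "rz": 0, "dx": 1.3, "dy": 0.7, "dz": 14.5, "hand": 0.1}, {"rx": 0, "ry": 0, "rz": 0, "dx": 1.3, "dy": 0.7, "dz": 14.5, "hand": 0.1}, {"rx": 0, "ry": 0, "rz": 0, "dx": 1.3, "dy": 0.7, "dz": 14.5, "hand": 0.1}])

```text
t: 2.95
tcp_pos: [0.4699, 0.1389, 0.0509]
ee_rot: [3.14, 0.0, 1.654]
force: [-0.8, -0.2, 5.6]
opening: 0.296
finger_force: 59.8
```

>>> arm_command(plan=[{"rx": 0, "ry": 0, "rz": 0, "dx": 0, "dy": 0, "dz": 0, "hand": 0.1}, {"rx": 0, "ry": 0, "rz": 0, "dx": 0, "dy": 0, "dz": 0, "hand": 0.1}, {"rx": 0, "ry": 0, "rz": 0, "dx": 0, "dy": 0, "dz": 0, "hand": 0.1}, {"rx": 0, "ry": 0, "rz": 0, "dx": 0, "dy": 0, "dz": 0, "hand": 0.1}])

```text
t: 3.35
tcp_pos: [0.4699, 0.139, 0.0509]
ee_rot: [3.14, 0.0, 1.654]
force: [-2.4, -0.7, 7.5]
opening: 0.299
finger_force: 60.0
```

>>> arm_command(plan=[{"rx": 0, "ry": 0, "rz": 0, "dx": 0, "dy": 0, "dz": -0.3, "hand": 0.1}, {"rx": 0, "ry": 0, "rz": -0.03, "dx": -1, "dy": -0.5, "dz": -0.3, "hand": 0.1}, {"rx": 0, "ry": 0, "rz": -0.07, "dx": -2, "dy": -1, "dz": -0.3, "hand": 0.1}, {"rx": 0, "ry": 0, "rz": -0.07, "dx": -3, "dy": -1.5, "dz": -0.3, "hand": 0.1}, {"rx": 0, "ry": 0, "rz": -0.07, "dx": -3.8, "dy": -1.8, "dz": -0.3, "hand": 0.1}, {"rx": 0, "ry": 0, "rz": -0.07, "dx": -3.8, "dy": -1.8, "dz": -0.3, "hand": 0.1}])

```text
t: 3.95
tcp_pos: [0.4538, 0.0989, 0.0524]
ee_rot: [-3.141, -0.0, 1.722]
force: [0.0, 0.6, -2.1]
opening: 0.3
finger_force: 59.1
```

>>> arm_command(plan=[{"rx": 0, "ry": 0, "rz": 0, "dx": -1, "dy": 0, "dz": 0, "hand": 0.1}, {"rx": 0, "ry": 0, "rz": 0, "dx": -2, "dy": 0, "dz": 0, "hand": 0.1}, {"rx": 0, "ry": 0, "rz": 0, "dx": -3, "dy": 0, "dz": 0, "hand": 0.1}, {"rx": 0, "ry": 0, "rz": 0, "dx": -4, "dy": 0, "dz": 0, "hand": 0.1}, {"rx": 0, "ry": 0, "rz": 0, "dx": -5, "dy": 0, "dz": 0, "hand": 0.1}, {"rx": 0, "ry": 0, "rz": 0, "dx": -6, "dy": 0, "dz": 0, "hand": 0.1}, {"rx": 0, "ry": 0, "rz": 0, "dx": -7, "dy": 0, "dz": 0, "hand": 0.1}, {"rx": 0, "ry": 0, "rz": 0, "dx": -8, "dy": 0, "dz": 0, "hand": 0.1}, {"rx": 0, "ry": 0, "rz": 0, "dx": -9, "dy": 0, "dz": 0, "hand": 0.1}, {"rx": 0, "ry": 0, "rz": 0, "dx": -10, "dy": 0, "dz": 0, "hand": 0.1}])

```text
t: 4.95
tcp_pos: [0.4696, -0.0, 0.0525]
ee_rot: [3.142, 0.0, 1.724]
force: [-0.9, -0.2, -1.1]
opening: 0.296
finger_force: 59.0
```

>>> arm_command(plan=[{"rx": 0, "ry": 0, "rz": 0, "dx": -1, "dy": 0, "dz": 0, "hand": 0.1}, {"rx": 0, "ry": 0, "rz": 0, "dx": -2, "dy": 0, "dz": 0, "hand": 0.1}, {"rx": 0, "ry": 0, "rz": 0, "dx": -3, "dy": 0, "dz": 0, "hand": 0.1}, {"rx": 0, "ry": 0, "rz": 0, "dx": -4, "dy": 0, "dz": 0, "hand": 0.1}, {"rx": 0, "ry": 0, "rz": 0, "dx": -5, "dy": 0, "dz": 0, "hand": 0.1}, {"rx": 0, "ry": 0, "rz": 0, "dx": -6, "dy": 0, "dz": 0, "hand": 0.1}, {"rx": 0, "ry": 0, "rz": 0, "dx": -7, "dy": 0, "dz": 0, "hand": 0.1}, {"rx": 0, "ry": 0, "rz": 0, "dx": -8, "dy": 0, "dz": 0, "hand": 0.1}])

```text
t: 5.75
tcp_pos: [0.4817, -0.079, 0.0525]
ee_rot: [-3.142, -0.0, 1.724]
force: [0.1, 0.5, -1.8]
opening: 0.3
finger_force: 59.0
```

```bash
python3 - <<'E'
from h import *
c=bot.read_camera('wrist'); w=c['pixels'][:,:,::-1]
t=bot.read_camera('top')['pixels'][:,:,::-1]; s=bot.read_camera('scene')['pixels'][:,:,::-1]
big=lambda i,k:cv2.resize(i,None,fx=k,fy=k,interpolation=cv2.INTER_CUBIC)
cv2.imwrite('pics/m1.png',np.hstack([big(t[135:235,220:370],2.6)[:260,:390],big(s[160:260,200:350],2.6)[:260,:390]]))
st=bot.state();print(st['t'],st['tcp_pos'],st['ee_rot'],st['force'])
E
```

```text
5.9 [ 0.4818135  -0.07884628  0.05255906] [3.14138601e+00 2.35662383e-05 1.72274442e+00] [-0.38631093 -0.06931315 -1.54276042]
```

View pics/m1.png

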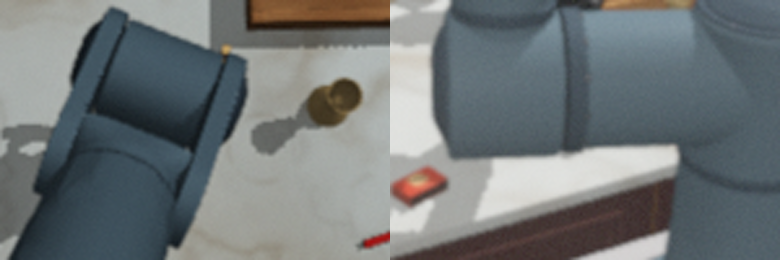

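>>> arm_command(plan=[{"rx": 0, "ry": 0, "rz": 0, "dx": -0.8, "dy": 0, "dz": 0, "hand": 0.1}, {"rx": 0, "ry": 0, "rz": 0, "dx": -1.6, "dy": 0, "dz": 0, "hand": 0.1}, {"rx": 0, "ry": 0, "rz": 0, "dx": -2.4, "dy": 0, "dz": 0, "hand": 0.1}, {"rx": 0, "ry": 0, "rz": 0, "dx": -3.1, "dy": 0, "dz": 0, "hand": 0.1}, {"rx": 0, "ry": 0, "rz": 0, "dx": -3.7, "dy": 0, "dz": 0, "hand": 0.1}, {"rx": 0, "ry": 0, "rz": 0, "dx": -4.2, "dy": 0, "dz": 0, "hand": 0.1}, {"rx": 0, "ry": 0, "rz": 0, "dx": -4.6, "dy": 0, "dz": 0, "hand": 0.1}, {"rx": 0, "ry": 0, "rz": 0, "dx": -4.9, "dy": 0, "dz": 0, "hand": 0.1}, {"rx": 0, "ry": 0, "rz": 0, "dx": -5.0, "dy": 0, "dz": 0, "hand": 0.1}])

```text
t: 6.8
tcp_pos: [0.4893, -0.1279, 0.0525]
ee_rot: [3.141, 0.0, 1.724]
force: [-0.5, 0.4, -1.2]
opening: 0.296
finger_force: 59.0
```

>>> arm_command(plan=[{"rx": 0, "ry": 0, "rz": 0, "dx": 2, "dy": 0, "dz": 0, "hand": 0.1}, {"rx": 0, "ry": 0, "rz": 0, "dx": 6, "dy": 0, "dz": 0, "hand": 0.1}, {"rx": 0, "ry": 0, "rz": 0, "dx": 10, "dy": 0, "dz": -2, "hand": 0.1}, {"rx": 0, "ry": 0, "rz": 0, "dx": 15, "dy": 0, "dz": -4, "hand": 0.1}, {"rx": 0, "ry": 0, "rz": 0, "dx": 19, "dy": 0, "dz": -4, "hand": 0.1}, {"rx": 0, "ry": 0, "rz": 0, "dx": 19, "dy": 0, "dz": -4, "hand": 0.1}])

```text
t: 7.4
tcp_pos: [0.4593, 0.0641, 0.093]
ee_rot: [3.141, -0.001, 1.73]
force: [-0.1, 0.0, -1.7]
opening: 0.299
finger_force: 59.4
```

```bash
cat >> h.py <<'E'
def sticks(c,z=.008):
    hsv=cv2.cvtColor(c['pixels'],cv2.COLOR_RGB2HSV); m=((hsv[...,1]>75)&(hsv[...,2]>110)&(hsv[...,0]<28)&(hsv[...,0]>8)).astype(np.uint8)
    m[:148]=0;m[225:]=0;m[:,:210]=0;m[:,333:]=0
    n,l,s,ce=cv2.connectedComponentsWithStats(m)
    for i in range(1,n):
        if s[i,4]>30:
            p=np.argwhere(l==i)[:,::-1]; w=np.array([px(c,u,v,z)[:2] for u,v in p]); o=w.mean(0); U=np.linalg.svd(w-o)[2][0]; U*=np.sign(U[0]); t=(w-o)@U
            print(s[i],(o+U*t.min()).round(3),(o+U*t.max()).round(3),np.degrees(np.arctan2(U[1],U[0])).round(1))
E
python3 - <<'E'
from h import *
c=bot.read_camera('top'); t=c['pixels'][:,:,::-1]
big=lambda i,k:cv2.resize(i,None,fx=k,fy=k,interpolation=cv2.INTER_CUBIC)
cv2.imwrite('pics/m2.png',big(t[140:240,240:370],6))
sticks(c); st=bot.state();print(st['t'],st['tcp_pos'],st['ee_rot'],st['force'])
E
```

```text
[295 153  18  52 490] [ 0.429 -0.167] [ 0.564 -0.153] 6.2
7.45 [0.45973113 0.06227002 0.09273658] [3.14109100e+00 1.91682772e-04 1.72864084e+00] [ 0.25920307 -0.01136705 -1.88029892]
```

View pics/m2.png

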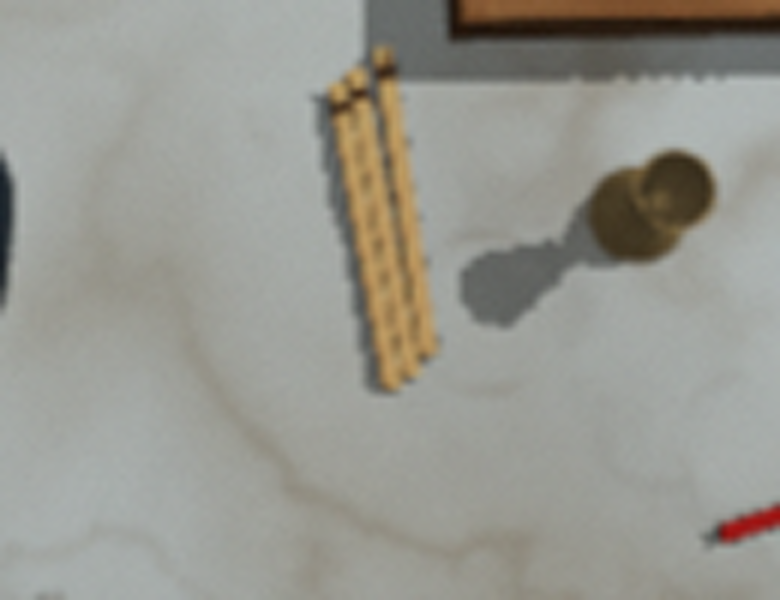

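The sticks are now gathered and parallel: near ends at about crop (390,385), (410,375) and (432,350), with c about 1 cm further out. I need the tooth positions before I can level the ends with the rake.

```bash
python3 - <<'E'
from h import *
c=bot.read_camera('wrist'); w=c['pixels'][:,:,::-1]; print(c['origin'],c['attitude'])
cv2.imwrite('pics/w2.png',cv2.resize(w[100:384,60:460],(800,568),interpolation=cv2.INTER_CUBIC))
E
```

```text
[0.45067641 0.1286973  0.23566601] [2.87343384e+00 1.86515251e-04 1.58158886e-01]
```

View pics/w2.png

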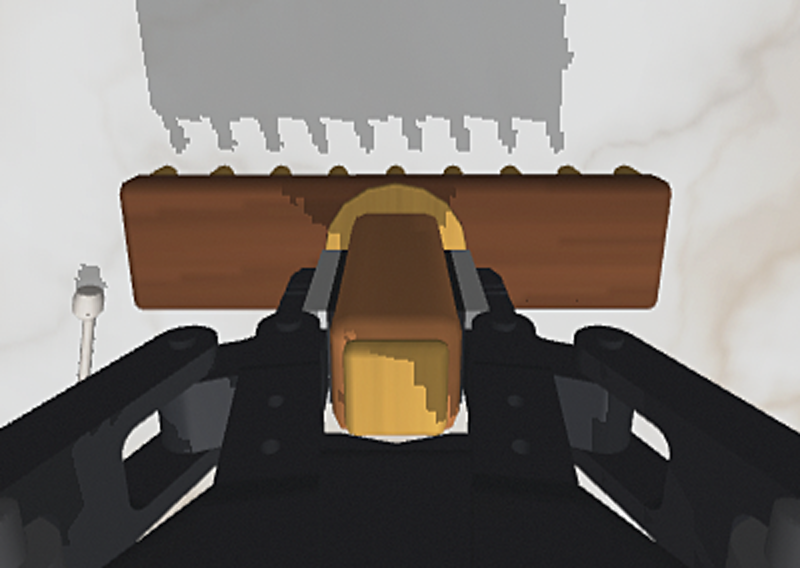

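The rake has 9 round teeth per side, at -80 to 80 mm, so one is centred on the post. I'll use that centre tooth on the a/b boundary to push those two outward, level with c.

```bash
python3 - <<'E'
from h import *
c=bot.read_camera('top')
f=lambda x,y: px(c,240+(x+.5)/6-.5,140+(y+.5)/6-.5,.008)[:2]
for n,f0 in dict(a=((390,388),(337,86)),b=((411,378),(358,70)),c=((432,352),(382,48))).items():
  p,q=f(*f0[0]),f(*f0[1]); print(n,p.round(4),q.round(4),np.linalg.norm(p-q),np.arctan2(*(q-p)[::-1]))
E
```

```text
a [ 0.4276 -0.1598] [ 0.5628 -0.1404] 0.13660108971471074 0.14249884135961005
b [ 0.4318 -0.1692] [ 0.5698 -0.1499] 0.13934461753396699 0.13846521404900333
c [ 0.4431 -0.1788] [ 0.5795 -0.1609] 0.1375762629536989 0.13026851046056376
```

>>> arm_command(plan=[{"rx": 0, "ry": 0, "rz": 1.58, "dx": -21.9, "dy": -12.1, "dz": 0, "hand": 0.1}, {"rx": 0, "ry": 0, "rz": 1.58, "dx": -21.9, "dy": -12.1, "dz": 0, "hand": 0.1}, {"rx": 0, "ry": 0, "rz": 1.58, "dx": -21.9, "dy": -12.1, "dz": 0, "hand": 0.1}, {"rx": 0, "ry": 0, "rz": 1.58, "dx": -21.9, "dy": -12.1, "dz": 0, "hand": 0.1}, {"rx": 0, "ry": 0, "rz": 1.58, "dx": -21.9, "dy": -12.1, "dz": 0, "hand": 0.1}, {"rx": 0, "ry": 0, "rz": 1.58, "dx": -21.9, "dy": -12.1, "dz": 0, "hand": 0.1}, {"rx": 0, "ry": 0, "rz": 1.58, "dx": -21.9, "dy": -12.1, "dz": 0, "hand": 0.1}, {"rx": 0, "ry": 0, "rz": 1.58, "dx": -21.9, "dy": -12.1, "dz": 0, "hand": 0.1}, {"rx": 0, "ry": 0, "rz": 1.58, "dx": -21.9, "dy": -12.1, "dz": 0, "hand": 0.1}, {"rx": 0, "ry": 0, "rz": 1.58, "dx": -21.9, "dy": -12.1, "dz": 0, "hand": 0.1}])

```text
t: 8.55
tcp_pos: [0.3735, -0.1761, 0.0923]
ee_rot: [-3.141, 0.0, 0.215]
force: [0.5, -0.1, -1.7]
opening: 0.301
finger_force: 59.7
```

>>> arm_command(plan=[{"rx": 0, "ry": 0, "rz": 0.03, "dx": 0, "dy": 0, "dz": 0, "hand": 0.1}, {"rx": 0, "ry": 0, "rz": 0.03, "dx": 0, "dy": 0, "dz": 0, "hand": 0.1}])

```text
t: 8.75
tcp_pos: [0.3736, -0.1758, 0.0923]
ee_rot: [-3.141, 0.0, 0.192]
force: [-0.5, -0.1, -1.7]
opening: 0.3
finger_force: 59.7
```

>>> arm_command(plan=[{"rx": 0, "ry": 0, "rz": 0.042, "dx": 0.2, "dy": -0.3, "dz": 1.5, "hand": 0.1}, {"rx": 0, "ry": 0, "rz": 0.042, "dx": 0.2, "dy": -0.3, "dz": 3, "hand": 0.1}, {"rx": 0, "ry": 0, "rz": 0.042, "dx": 0.2, "dy": -0.3, "dz": 4, "hand": 0.1}, {"rx": 0, "ry": 0, "rz": 0.042, "dx": 0.2, "dy": -0.3, "dz": 4, "hand": 0.1}])

```text
t: 9.15
tcp_pos: [0.375, -0.1717, 0.0517]
ee_rot: [-3.14, 0.001, 0.151]
force: [-0.4, 0.3, -2.0]
opening: 0.298
finger_force: 59.7
```

```bash
python3 - <<'E'
from h import *
c=bot.read_camera('wrist'); w=c['pixels'][:,:,::-1]; s=bot.state(); print(s['tcp_pos'],s['ee_rot'],s['force'],s['t'])
cv2.imwrite('pics/w3.png',cv2.resize(w[0:230,100:420],(800,575),interpolation=cv2.INTER_CUBIC))
E
```

```text
[ 0.37520322 -0.17178396  0.05216464] [-3.14097120e+00  6.80100384e-04  1.51404292e-01] [ 0.48939627  0.6331757  -1.22104024] 9.2
```

View pics/w3.png

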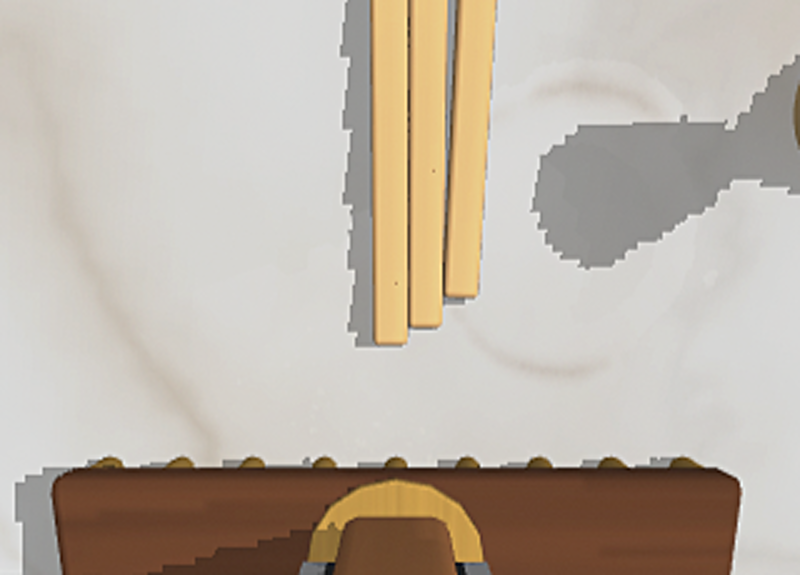

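Centre tooth is at crop x=396, the a/b boundary at 409, and near ends at rows 344, 326 and 296. I'll shift 3.5 mm right and push about 42 mm.

>>> arm_command(plan=[{"rx": 0, "ry": 0, "rz": 0, "dx": 0, "dy": 0.35, "dz": 0, "hand": 0.1}, {"rx": 0, "ry": 0, "rz": 0, "dx": 1, "dy": 0.35, "dz": 0, "hand": 0.1}, {"rx": 0, "ry": 0, "rz": 0, "dx": 1.8, "dy": 0.35, "dz": 0, "hand": 0.1}, {"rx": 0, "ry": 0, "rz": 0, "dx": 2.4, "dy": 0.35, "dz": 0, "hand": 0.1}, {"rx": 0, "ry": 0, "rz": 0, "dx": 2.8, "dy": 0.35, "dz": 0, "hand": 0.1}, {"rx": 0, "ry": 0, "rz": 0, "dx": 3.2, "dy": 0.35, "dz": 0, "hand": 0.1}, {"rx": 0, "ry": 0, "rz": 0, "dx": 3.6, "dy": 0.35, "dz": 0, "hand": 0.1}, {"rx": 0, "ry": 0, "rz": 0, "dx": 4.0, "dy": 0.35, "dz": 0, "hand": 0.1}, {"rx": 0, "ry": 0, "rz": 0, "dx": 4.2, "dy": 0.35, "dz": 0, "hand": 0.1}, {"rx": 0, "ry": 0, "rz": 0, "dx": 4.2, "dy": 0.35, "dz": 0, "hand": 0.1}])

```text
t: 10.2
tcp_pos: [0.4178, -0.1685, 0.0525]
ee_rot: [3.142, -0.0, 0.152]
force: [-0.2, -0.7, -1.5]
opening: 0.299
finger_force: 59.7
```

```bash
python3 - <<'E'
from h import *
c=bot.read_camera('wrist'); w=c['pixels'][:,:,::-1]; s=bot.state(); print(s['tcp_pos'],s['ee_rot'],s['force'],s['t'])
cv2.imwrite('pics/w4.png',cv2.resize(w[0:230,100:420],(800,575),interpolation=cv2.INTER_CUBIC))
E
```

```text
[ 0.41755939 -0.16854039  0.05248096] [-3.14156662e+00  4.62441692e-05  1.51861966e-01] [-1.17398697  0.2056045  -2.63771753] 10.25
```

View pics/w4.png

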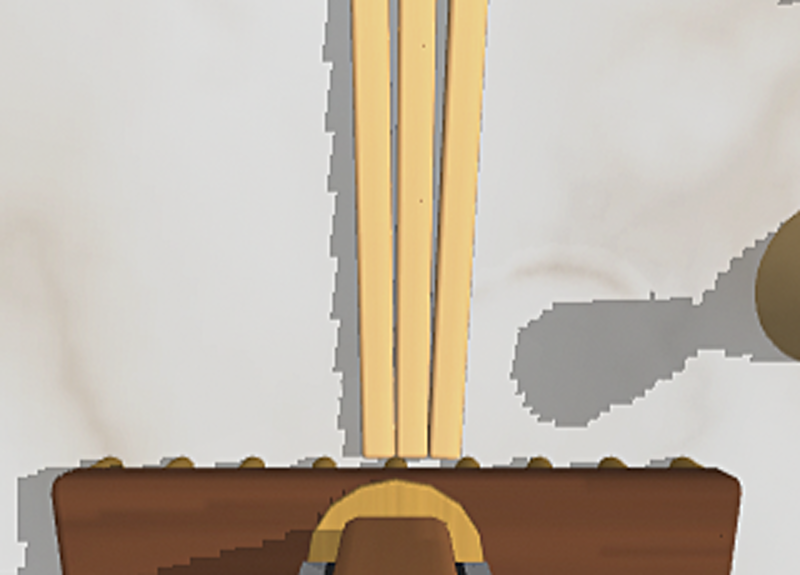

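The ends are level now (all at row 457), with the far ends fanned slightly. I'll back off, turn the rake, and give a last gentle squeeze from the left.

>>> arm_command(plan=[{"rx": 0, "ry": 0, "rz": 0, "dx": -1.5, "dy": 0, "dz": 0, "hand": 0.1}, {"rx": 0, "ry": 0, "rz": 0, "dx": -3, "dy": 0, "dz": 0, "hand": 0.1}, {"rx": 0, "ry": 0, "rz": 0, "dx": -3, "dy": 0, "dz": -3, "hand": 0.1}, {"rx": 0, "ry": 0, "rz": 0, "dx": -3, "dy": 0, "dz": -6, "hand": 0.1}, {"rx": 0, "ry": 0, "rz": -0.15, "dx": -1, "dy": -2, "dz": -6, "hand": 0.1}, {"rx": 0, "ry": 0, "rz": -0.3, "dx": 1, "dy": -4, "dz": -6, "hand": 0.1}, {"rx": 0, "ry": 0, "rz": -0.45, "dx": 3, "dy": -6, "dz": -6, "hand": 0.1}, {"rx": 0, "ry": 0, "rz": -0.6, "dx": 5, "dy": -7.5, "dz": -6, "hand": 0.1}, {"rx": 0, "ry": 0, "rz": -0.75, "dx": 7, "dy": -7.5, "dz": -6, "hand": 0.1}, {"rx": 0, "ry": 0, "rz": -0.9, "dx": 9, "dy": -7.5, "dz": -6, "hand": 0.1}])

```text
t: 11.25
tcp_pos: [0.4956, -0.0801, 0.1123]
ee_rot: [-3.141, 0.0, 1.059]
force: [-0.8, -0.9, -2.0]
opening: 0.299
finger_force: 59.8
```

>>> arm_command(plan=[{"rx": 0, "ry": 0, "rz": -0.66, "dx": 0, "dy": 0, "dz": 0, "hand": 0.1}, {"rx": 0, "ry": 0, "rz": -0.66, "dx": 0, "dy": 0, "dz": 0, "hand": 0.1}, {"rx": 0, "ry": 0, "rz": -0.66, "dx": 0, "dy": 0, "dz": 0, "hand": 0.1}, {"rx": 0, "ry": 0, "rz": -0.66, "dx": 0, "dy": 0, "dz": 0, "hand": 0.1}, {"rx": 0, "ry": 0, "rz": -0.66, "dx": 0, "dy": 0, "dz": 0, "hand": 0.1}, {"rx": 0, "ry": 0, "rz": -0.66, "dx": 0, "dy": 0, "dz": 0, "hand": 0.1}])

```text
t: 11.85
tcp_pos: [0.4949, -0.0808, 0.1123]
ee_rot: [-3.141, -0.0, 1.711]
force: [0.4, -0.1, -1.2]
opening: 0.298
finger_force: 59.8
```

>>> arm_command(plan=[{"rx": 0, "ry": 0, "rz": 0, "dx": 0, "dy": 0, "dz": 3, "hand": 0.1}, {"rx": 0, "ry": 0, "rz": 0, "dx": 0, "dy": 0, "dz": 6, "hand": 0.1}, {"rx": 0, "ry": 0, "rz": 0, "dx": -1, "dy": 0, "dz": 6, "hand": 0.1}, {"rx": 0, "ry": 0, "rz": 0, "dx": -2, "dy": 0, "dz": 6, "hand": 0.1}, {"rx": 0, "ry": 0, "rz": 0, "dx": -2.8, "dy": 0, "dz": 6, "hand": 0.1}, {"rx": 0, "ry": 0, "rz": 0, "dx": -3.5, "dy": 0, "dz": 6, "hand": 0.1}, {"rx": 0, "ry": 0, "rz": 0, "dx": -4.1, "dy": 0, "dz": 6, "hand": 0.1}, {"rx": 0, "ry": 0, "rz": 0, "dx": -4.6, "dy": 0, "dz": 6, "hand": 0.1}, {"rx": 0, "ry": 0, "rz": 0, "dx": -5.0, "dy": 0, "dz": 6, "hand": 0.1}, {"rx": 0, "ry": 0, "rz": 0, "dx": -5.3, "dy": 0, "dz": 6, "hand": 0.1}])

```text
t: 12.85
tcp_pos: [0.5026, -0.1335, 0.0525]
ee_rot: [-3.142, -0.0, 1.712]
force: [-0.1, 0.8, -0.1]
opening: 0.298
finger_force: 59.9
```

>>> arm_command(plan=[{"rx": 0, "ry": 0, "rz": 0, "dx": -0.2, "dy": 0, "dz": 0, "hand": 0.1}, {"rx": 0, "ry": 0, "rz": 0, "dx": -0.2, "dy": 0, "dz": 0, "hand": 0.1}, {"rx": 0, "ry": 0, "rz": 0, "dx": 3, "dy": 0, "dz": 0, "hand": 0.1}, {"rx": 0, "ry": 0, "rz": 0, "dx": 8, "dy": 0, "dz": 0, "hand": 0.1}, {"rx": 0, "ry": 0, "rz": 0, "dx": 13, "dy": 0, "dz": 0, "hand": 0.1}, {"rx": 0, "ry": 0, "rz": 0, "dx": 18, "dy": 0, "dz": 0, "hand": 0.1}, {"rx": 0, "ry": 0, "rz": 0, "dx": 20, "dy": 0, "dz": 0, "hand": 0.1}, {"rx": 0, "ry": 0, "rz": 0, "dx": 20, "dy": 0, "dz": 0, "hand": 0.1}])

```text
t: 13.65
tcp_pos: [0.4735, 0.0672, 0.0523]
ee_rot: [-3.141, -0.0, 1.716]
force: [0.2, -0.1, -2.1]
opening: 0.295
finger_force: 59.9
```

```bash
python3 - <<'E'
from h import *
c=bot.read_camera('top'); t=c['pixels'][:,:,::-1]
cv2.imwrite('pics/m5.png',cv2.resize(t[140:240,240:370],None,fx=6,fy=6,interpolation=cv2.INTER_CUBIC))
sticks(c); st=bot.state();print(st['t'],st['tcp_pos'],st['ee_rot'],st['force'])
E
```

```text
[298 152  18  48 471] [ 0.441 -0.176] [ 0.566 -0.158] 8.0
13.7 [0.47413989 0.06581864 0.05245861] [-3.14155700e+00  2.68417735e-04  1.71484442e+00] [ 0.41742091 -0.25691931 -2.32213302]
```

View pics/m5.png

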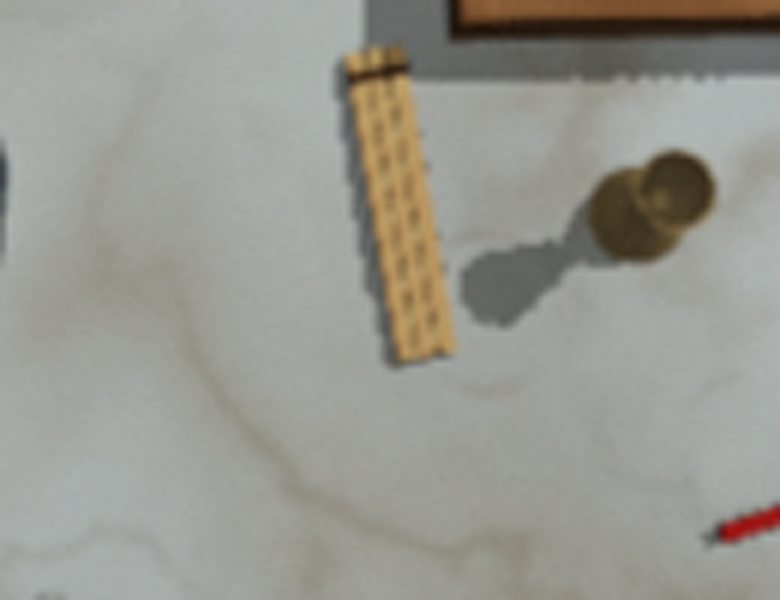

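The sticks are tight, parallel and level, running from about crop (375,60) to (425,355). Now I'll set the rake down.

>>> arm_command(plan=[{"rx": 0, "ry": 0, "rz": 0, "dx": 0, "dy": 0, "dz": 0.05, "hand": 0.1}, {"rx": 0, "ry": 0, "rz": 0, "dx": 0, "dy": 0, "dz": 0.1, "hand": 0.1}, {"rx": 0, "ry": 0, "rz": 0, "dx": 0, "dy": 0, "dz": 0.15, "hand": 0.1}, {"rx": 0, "ry": 0, "rz": 0, "dx": 0, "dy": 0, "dz": 0.2, "hand": 0.1}, {"rx": 0, "ry": 0, "rz": 0, "dx": 0, "dy": 0, "dz": 0.2, "hand": 0.1}])

```text
t: 14.2
tcp_pos: [0.4745, 0.0643, 0.0504]
ee_rot: [-3.141, -0.0, 1.711]
force: [0.0, 0.7, -1.5]
opening: 0.295
finger_force: 59.9
```

>>> arm_command(plan=[{"rx": 0, "ry": 0, "rz": 0, "dx": 0, "dy": 0, "dz": 0.05, "hand": 0.1}, {"rx": 0, "ry": 0, "rz": 0, "dx": 0, "dy": 0, "dz": 0.1, "hand": 0.1}, {"rx": 0, "ry": 0, "rz": 0, "dx": 0, "dy": 0, "dz": 0.1, "hand": 0.1}])

```text
t: 14.5
tcp_pos: [0.4745, 0.0647, 0.0498]
ee_rot: [-3.141, 0.0, 1.712]
force: [-2.5, -0.7, 2.1]
opening: 0.297
finger_force: 60.3
```

Contact is made. Next I open the gripper and lift off.

>>> arm_command(plan=[{"rx": 0, "ry": 0, "rz": 0, "dx": 0, "dy": 0, "dz": 0, "hand": 0.6}, {"rx": 0, "ry": 0, "rz": 0, "dx": 0, "dy": 0, "dz": 0, "hand": 1}, {"rx": 0, "ry": 0, "rz": 0, "dx": 0, "dy": 0, "dz": 0, "hand": 1}, {"rx": 0, "ry": 0, "rz": 0, "dx": 0, "dy": 0, "dz": 0, "hand": 1}, {"rx": 0, "ry": 0, "rz": 0, "dx": 0, "dy": 0, "dz": -2, "hand": 1}, {"rx": 0, "ry": 0, "rz": 0, "dx": 0, "dy": 0, "dz": -5, "hand": 1}, {"rx": 0, "ry": 0, "rz": 0, "dx": 0, "dy": 0, "dz": -9, "hand": 1}, {"rx": 0, "ry": 0, "rz": 0, "dx": 0, "dy": 0, "dz": -13, "hand": 1}, {"rx": 0, "ry": 0, "rz": 0, "dx": 0, "dy": 0, "dz": -15, "hand": 1}, {"rx": 0, "ry": 0, "rz": 0, "dx": 0, "dy": 0, "dz": -15, "hand": 1}])

```text
t: 15.5
tcp_pos: [0.4768, 0.0646, 0.2034]
ee_rot: [3.134, 0.002, 1.712]
force: [0.8, 0.6, -0.2]
opening: 0.997
finger_force: 0.0
```

```bash
python3 - <<'E'
from h import *
c=bot.read_camera('wrist')
hsv=cv2.cvtColor(c['pixels'],cv2.COLOR_RGB2HSV); m=((hsv[...,1]>110)&(hsv[...,2]>50)&(hsv[...,2]<170)&(hsv[...,0]<16)).astype(np.uint8)
n,l,s,ce=cv2.connectedComponentsWithStats(m)
for i in range(1,n):
  if s[i,4]>400:
    b=cv2.minAreaRect(np.argwhere(l==i)[:,::-1].astype(np.float32)); print(s[i],b); print([px(c,*q,.03).round(3) for q in cv2.boxPoints(b)])
sticks(bot.read_camera('top')); print(bot.state()['tcp_pos'],bot.state()['force'])
E
```

```text
[ 180  155  149   46 4575] ((254.0, 177.5), (45.0, 148.0), 90.0)
[array([0.391, 0.075, 0.03 ]), array([0.555, 0.098, 0.03 ]), array([0.566, 0.046, 0.03 ]), array([0.394, 0.022, 0.03 ])]
[403 360  55  24 971] ((430.0, 371.5), (54.0, 23.0), 0.0)
[array([ 0.729, -0.208,  0.03 ]), array([ 0.718, -0.169,  0.03 ]), array([ 0.793, -0.158,  0.03 ]), array([ 0.807, -0.198,  0.03 ])]
[298 152  18  48 471] [ 0.441 -0.176] [ 0.566 -0.158] 8.0
[0.474265   0.06476867 0.19905456] [-0.73879218 -0.09568248 -0.82387039]
```

The head is level with its expected 170 × 44 mm footprint, so the rake stands upright. The sticks haven't moved since the squeeze, so I'm handing in.

```bash
python3 -c "
from station import bot
print(bot.finish_job())"
```

```text
the job is handed in; nothing more can be done
None
```

The job is handed in at about 16 s, no verdict returned: the three sticks lie flat, parallel and side by side with ends level, combed only with the rake, which stands upright on its teeth to their left.

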